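# Hang the lower drying tray under the upper tier

### The job

Beside the microscope, a small vial basket hangs from a laboratory stand, with a drop loop under it. Pick up the empty steel drying tray from the bench, keep it level, hang its strap hook in that loop and pull it gently down, the loop sliding stiffly with it, until the loop comes up against its hidden stop; there let the loop feel a load of about 11 N (tray and pull together) for half a second, never as much as 14 N. Then let go, so that both tiers hang still and level in one chain, and leave the other things on the bench where they are.

Things in the scene. Friction and masses are not known exactly. Their poses are not given: they have to be found in the camera images.
- tray_lug (a point): Middle of the black grip lug on the -x end of the loose steel tray (150 x 90 x 30 mm high, walls 3 mm; 0.2 to 0.42 kg; on the bench at the start): upright block 29 mm long (x), 12 thick (y), 34 high. The point is 90 mm to -x of the tray's middle, 30 mm above its underside. An equal lug is on the +x end. Tray axes: x along it, the way the hook's tip points; y across; z up.
- tray_hook (a point): Seat of the tray's hook: where the 8 mm bar's axis lies once seated, 100 mm above the underside over the tray's middle. Bent steel strap 14 mm wide (y), 3 thick, like a roof of 20 degree slopes open downwards: flat stem from the tray floor 9.4 mm to -x of the point; free tip 9.4 mm to +x, ending 10 mm below the point; top 7.5 mm above it. Axes as the tray's.
- upper_loop (a point): Middle of the round bottom bar (8 mm, along y, point on its axis) of the closed loop under the hanging vial basket. Legs 21 mm to either side, top bar 44 mm above: window 36 mm high, 34 wide. Axes: x through the window, z up. The tray hook's tip goes in towards +x, then down. The loop's shank slides down in the basket under about 5 N, 4 to 30 mm (unknown, cannot be seen), to a firm stop.
- upper_hook (a point): Seat of the vial basket's own hook, of the same strap form; rests on the stand's side arm. Axes as the basket's: x its depth, y its length, z up.
- stand_bar (a point): Point on the axis of the stand's horizontal side arm (8 mm round bar along y, 320 mm above the bench). The stand's upright (12 mm thick, 382 mm high) is 100 mm to +y of it; its fixed foot below is 150 mm in x, from 70 mm to -y to 140 mm to +y, 12 mm high. The arm gives way downwards like a spring, about 1 mm for 12 N.
- dish: Shallow glass dish, 90 mm across, 16 mm high; bystander. Origin at the centre of its underside.
- jar: Amber jar, 56 mm across, 75 mm high; bystander. Origin at the centre of its underside.
- specbox: Wooden specimen box 80 x 120 x 40 mm; bystander. Origin at the centre of its underside.
- tray: The drying tray; origin at the centre of its underside.
- upper: The loose hanging vial basket, 0.15 to 0.35 kg, 36 mm deep (x), 104 long (y), 24 high, with capped vials; origin at the centre of its underside, 62 mm below upper_hook.
Not all that is in view belongs to the job. Of the things like the upper, leave any that is blue or pink; of the rest the smaller one is meant.

How it is judged:
On the way, in this order (a step that is already met when the one before it is completed fails the run):
1. the tray's hook is inside the loop's window, its tip past the bar (x of tray_hook in the frame of upper_loop between -0.009 and 0.009 m and y of tray_hook in the frame of upper_loop between -0.018 and 0.018 m and z of tray_hook in the frame of upper_loop between -0.004 and 0.034 m), for 0.05 s.
2. the loop is pulled down to its stop: the tray's hook, seated on its bar, pulls with more than 8 N for 0.3 s (distance between tray_hook and upper_loop below 0.016 m and contact force between tray and the fingers above 1 N and contact force between tray and upper above 8 N), for 0.3 s.
At the end, for the whole second after the job is handed in: The tray hangs at rest (under 40 mm/s, 0.4 rad/s) by its hook in the basket's loop, seat within 16 mm of the bar's middle, clear of the bench; the basket still hangs by its hook on the side arm within 30 mm of the marked point; both level within 0.2 rad (distance between tray_hook and upper_loop below 0.016 m and horizontal distance between upper_hook and stand_bar below 0.03 m and x of upper_hook in the frame of stand_bar between -0.008 and 0.008 m and z of upper_hook in the frame of stand_bar above -0.008 m and height (world z) of tray above 0.04 m and contact force between tray and upper above 1 N and angle between each of tray, upper's own z axis and vertical below 0.2 rad and linear speed of tray below 0.04 m/s and angular speed of tray below 0.4 rad/s); the robot touches nothing.
It fails at once if the tray and the vial basket press on each other with 14 N or more (contact force between tray and upper above 14 N).
It fails at once if the tray tips by more than 0.17 rad (10 degrees) (angle between tray's own z axis and vertical above 0.17 rad).
It fails at once if the vial basket falls off the stand (height (world z) of upper below 0.22 m).
It fails at once if a bystander (dish, jar, specimen box) is moved by more than 15 mm (distance of any of dish, jar, specbox from where it was at the start of the episode above 0.015 m).
It also fails if it takes over 72 s, if anything falls off the work surface, if the arm or the gripper's body presses on something with over 40 N, if the wrist force passes 120 N, or if a joint passes its speed limit or range.

### The arm

A 6-joint arm with a two-finger parallel gripper is mounted at the origin on the work surface. World frame = base frame: x ahead of the robot, y to its left, z up, the work surface at z = 0. Lengths are in m, angles in rad, forces in N, time in s.
With the tool pointing down it reaches from about 0.35 to 0.775 m from the base axis. Payload 5.5 kg.
Tool frame: the origin (TCP) lies between the finger pads; the fingertips stand 17 mm ahead of it and the grasp point (between the pads) lies 2 mm behind it (env.finger_overhang is the distance from the TCP to the fingertips, in m); z points along the fingers, y is the line along which they close (so a half turn about z gives the same grasp; the last joint's range is limited). The gripper opens to 85 mm and grips with 20 to 120 N. Pads are 22 mm wide; open, the fingers measure 114 mm over their backs; the gripper's body (76 mm by 85 mm) begins 54 mm behind the grasp point. The pads swing forward as they close: fully open they stand 13 mm farther back than shut.
Start: joints at [1.148, 0.313, 0.046, 1.304, 0, 1.431], TCP at [0.16, 0.552, 0.248] pointing down, gripper open.
Joint ranges: [-2.76, 2.76], [-0.86, 1.69], [-1.03, 1.26], [-2.2, 2.34], [-1.47, 1.5], [-3.14, 3.14]. Speed limits (rad/s): [2.57, 2.57, 3.14, 3.14, 3.14, 3.14].

### API

Orientations are given as a unit quaternion [w, x, y, z].
In Python, from workcell import env gives the robot as it stands. The module is installed in compiled form; this text tells all that it offers.
- The arm moves only by the shell command python3 -m pendant 'ROWS' [FORCE]. ROWS is JSON, a list of rows, each a list of 5 numbers: the gripper's target within -1 to 1 (fully open at 1, half-way at 0, shut at -1), then the shift along the tool's x, y, z in m, then the turn about the tool's z in rad. A call has 1 to 8 rows; each row shifts and turns the commanded pose from where the row before left it, along the tool's axes as they then stand; what a row does not reach is not made up. A row lasts 1/8 s, in which the tool goes at most 62.5 mm and 10.7 degrees, less where a joint would pass 70% of its speed; a pose out of reach is approached as far as the arm can. A call with a gripper value outside its range is refused whole. The fingers move at their own pace and stop on an object; FORCE is the grip in N (left out, the last holds). Time passes only in rows, so rows that do not move let the fingers close. It gives the time, the measured TCP pose, the force, the opening and the grip force at its end, in the units of the state.
- env.get_state(): the state, without advancing time (a new reading comes with each control period).
- env.read_camera(name): name is "side" or "top"; returns the picture (400x640x3 uint8, red, green, blue); there is no depth.
- env.calibration(name): a dict with "K" (3x3 intrinsics, pixels), "distortion" ([k1, k2, p1, p2, k3] as OpenCV has them; the pictures are not rectified), "T" (4x4, takes a point from camera to world coordinates). Camera axes: x right, y down, z forward; pixel columns grow to the right and rows downward; lengths in m; the calibration is good to about 2 mm. A picture is of the moment at which its call begins. calibration takes no time and is no camera call.
- env.hand_in(): hands the job in; it is judged then, once.
Trained networks look in the newest picture that a camera, given by its name, has taken for a name from the list of things; names that differ only in an ending like _2 or _b are one class to them, and where a whole thing is asked for, a point or a joint stands for the part that bears it (a point fixed in the world has none). Each returns a list of dicts, best first, with "score" (0 to 1); they miss things now and then, are a little off and sometimes report something else, mostly with a low value. They report only what shows in the picture. A call takes as long as a camera call. They do not tell look-alikes from the thing itself.
- env.recognise(camera, label): "centre" ([column, row] in pixels, amid what is visible of it).
The state is a dict: "clock": time; "joint_pos": joint angles; "qvel": joint speeds; "tau": joint torques, N m; "tcp_pos": TCP position; "orientation": TCP orientation; "wrist_force": force on the tool from outside, world axes, zero at the start; "ft_torque": the same for the moment, N m; "finger_gap": finger opening in m; "grip_force": force on a finger pad.
Only numpy, scipy, OpenCV 4.12 (cv2) and the standard library are available. Lean on these libraries where they do the work, as an engineer would, in place of code of your own. Each camera call takes 0.05 s, during which the arm holds its last target. There are 200 camera calls.

## Working session

There is one attempt and no reset: what is moved stays moved. The work goes in short steps, Python scripts to look and compute and a shell command to move; the robot and the scene stay as the last step left them, time stands still between calls to the robot, and variables do not carry over. Pictures are saved under pics/ and viewed, at most 12 in all, crops included, and the job is handed in when it is done.

```bash
mkdir -p pics
python3 - <<'E'
from workcell import env
import cv2
for n in ["side","top"]:
    im=env.read_camera(n); cv2.imwrite(f"pics/{n}0.png",im[:,:,::-1])
    c=env.calibration(n); print(n,c["K"],c["distortion"],c["T"])
    for l in ["tray","tray_lug","tray_hook","upper","upper_loop","upper_hook","stand_bar","dish","jar","specbox"]:
        print(l,[(round(d["score"],2),[round(float(v)) for v in d["centre"]]) for d in env.recognise(n,l)][:5])
print(env.get_state())
E
```

```text
side [[423.1932807    0.         315.52418597]
 [  0.         423.1932807  200.78268409]
 [  0.           0.           1.        ]] [-0.03710892  0.          0.          0.          0.        ] [[ 0.88928626 -0.30108283  0.34426599  0.03821031]
 [-0.4572792  -0.57200359  0.68096081 -1.22071691]
 [-0.00810423 -0.76299478 -0.64635385  1.157448  ]
 [ 0.          0.          0.          1.        ]]
tray [(0.81, [292, 176])]
tray_lug [(0.97, [293, 178])]
tray_hook [(0.91, [295, 177]), (0.41, [332, 162])]
upper [(0.9, [340, 188]), (0.87, [390, 328]), (0.73, [217, 186]), (0.6, [280, 264])]
upper_loop [(0.51, [366, 325]), (0.47, [340, 209])]
upper_hook [(0.77, [221, 190]), (0.72, [338, 187]), (0.65, [394, 332]), (0.57, [276, 266])]
stand_bar [(0.55, [332, 161]), (0.52, [340, 207])]
dish [(0.55, [267, 212])]
jar [(0.31, [330, 161])]
specbox [(0.71, [350, 282]), (0.51, [294, 178])]
top [[452.07814183   0.         312.49007365]
 [  0.         452.07814183 201.91445879]
 [  0.           0.           1.        ]] [-0.00388881  0.          0.          0.          0.        ] [[-2.23118883e-03 -9.
[... 753 characters left out ...]
int_pos': array([ 1.14837323e+00,  3.13216071e-01,  4.61393757e-02,  1.30359165e+00,
       -1.84135886e-06,  1.43116221e+00]), 'qvel': array([ 5.52716899e-05, -1.20860734e-03, -6.13003803e-04, -1.35521811e-03,
        1.94056329e-03, -3.79582016e-04]), 'tau': array([ 3.40615061e-04, -4.80485094e+01,  2.98814642e+01,  3.43863130e-04,
       -4.09803279e-04,  1.21515022e-06]), 'tcp_pos': array([0.16049911, 0.55220982, 0.24833016]), 'orientation': array([1.86324286e-05, 1.40923825e-01, 9.90020440e-01, 6.12265221e-05]), 'wrist_force': array([ 0.39028993, -0.53362951, -0.26307829]), 'ft_torque': array([ 0.00197218,  0.01743312, -0.02151257]), 'grip_force': 0.0, 'finger_gap': 0.08528761639821718}
```

View pics/side0.png

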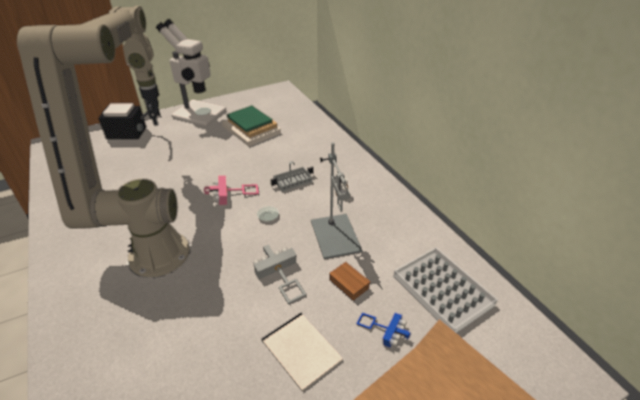

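View pics/top0.png

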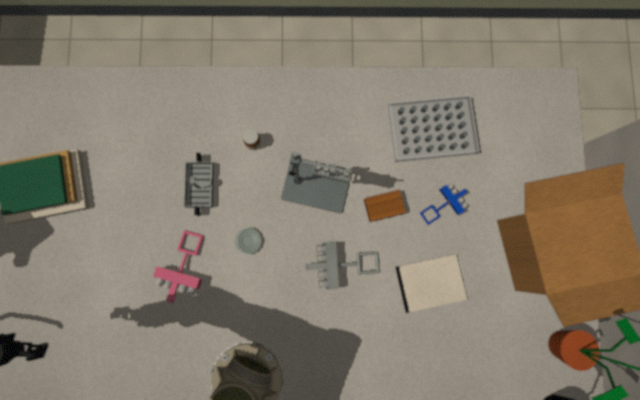

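The side view shows the tray at (293,178), the stand with the hanging basket at about (340,188), and the dish at (268,215). In the top view the tray is at (199,184), the stand at (318,180) and the jar at (251,137). Look-alikes of the basket in the top view are pink (178,275), blue (455,200), a larger grey one lying at (330,263), and the one hanging on the stand at (330,173). I choose the hanging one and will check it in a close crop.

Run:
```python
import cv2,numpy as np
s=cv2.imread("pics/side0.png");t=cv2.imread("pics/top0.png")
def crop(im,x,y,w,h,k):return cv2.resize(im[y:y+h,x:x+w],None,fx=k,fy=k,interpolation=cv2.INTER_CUBIC)
a=crop(s,310,140,50,75,8) #400x600
b=crop(t,280,145,80,60,5) #400x300
c=crop(t,175,145,50,75,4) #200x300
d=crop(s,268,155,50,50,4) #200x200
r=np.zeros((600,400,3),np.uint8); r[:300]=b; r[300:,:200]=c; r[300:500,200:]=d
cv2.imwrite("pics/crop1.png",np.hstack([a,r]))
```

```text
(no output)
```

View pics/crop1.png

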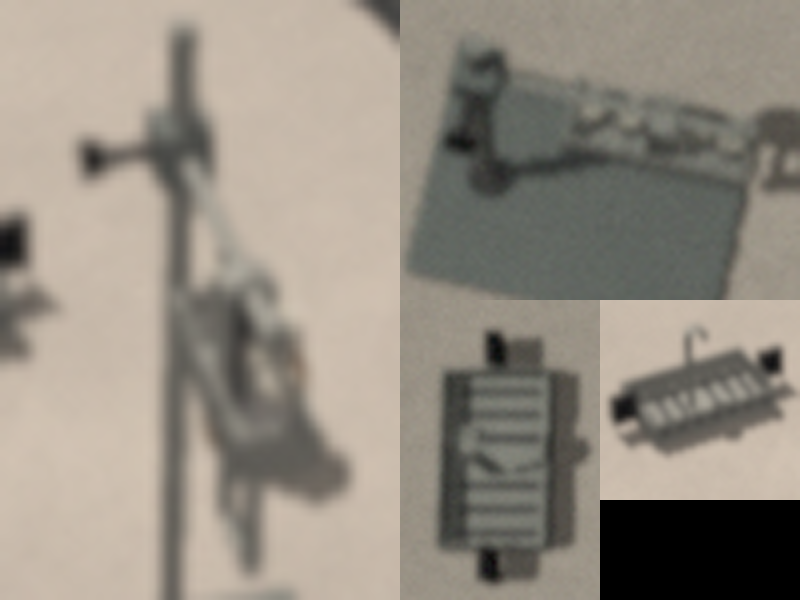

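The crop shows the grey basket hanging by its hook on the stand's side arm, with its loop below: side pixel about (341,211) for the loop's bottom and (340,173) for the hook. It is the small grey one, so the choice stands. The tray's lugs are at top-view pixels (199,157) and (197,211), and the hook tip points to about world +x. Next I fit the poses.

```bash
cat > h.py <<'E'
from workcell import env
import numpy as np,cv2
from scipy.optimize import least_squares
C={n:env.calibration(n) for n in("side","top")}
def proj(n,P):
    c=C[n];Ti=np.linalg.inv(np.array(c["T"]))
    return cv2.projectPoints(np.array(P,float).reshape(-1,1,3),cv2.Rodrigues(Ti[:3,:3])[0],Ti[:3,3],np.array(c["K"]),np.array(c["distortion"]))[0][:,0]
def rz(a):return np.array([[np.cos(a),-np.sin(a),0],[np.sin(a),np.cos(a),0],[0,0,1]])
def fit(obs,x0):
    # obs: (cam, local xyz, px, weight); p=x,y,yaw
    f=lambda p:np.concatenate([w*(proj(n,rz(p[2])@np.array(l)+[p[0],p[1],0])[0]-px) for n,l,px,w in obs])
    r=least_squares(f,x0,loss='soft_l1');return r.x,f(r.x).reshape(-1,2).round(1)
def pix2w(n,px,z):
    c=C[n];u=cv2.undistortPoints(np.array([[px]],float),np.array(c["K"]),np.array(c["distortion"]))[0,0]
    T=np.array(c["T"]);d=T[:3,:3]@[u[0],u[1],1];return T[:3,3]+d*(z-T[2,3])/d[2]
E
python3 - <<'E'
from h import *
tr=[("top",(.09,0,.047),(198.75,157),1),("top",(-.09,0,.047),(197.25,211.2),1),("side",(-.09,0,.035),(273.5,182),1),("side",(.09,0,.035),(310.5,170),1),("side",(0,0,.1075),(292.5,162.8),.5)]
p,r=fit(tr,[.45,.1,0]);print("tray",p,r.tolist())
st=[("top",(0,.1,.382),(296,156),1),("top",(0,.1,.012),(297.4,180.6),1),("top",(-.075,.14,.012),(282,199),1),("top",(-.075,-.07,.012),(343,212),1),("top",(.075,-.07,.012),(350,177),.5),
("side",(0,.1,.382),(332.9,143.5),1),("side",(0,.1,.012),(332,222),1)]
p,r=fit(st,[.5,-.2,-.2]);print("stand",p,r.tolist())
b=[p[0],p[1]]
print("arm",proj("side",[b+[.32]]),proj("top",[b+[.32]]))
for z in(.16,.18,.2,.22,.24):print(z,proj("side",[b+[z]]),proj("top",[b+[z]]))
for n,px,z in(("top",(248,238),.016),("top",(251,136),.075),("top",(387,206),.04)):print(n,px,pix2w(n,px,z))
E
```

```text
tray [0.62313917 0.1626052  0.00655785] [[0.1, -0.3], [0.3, -0.0], [-0.1, -0.4], [-0.2, -0.0], [-0.5, -0.3]]
stand [ 0.6199231  -0.25964461 -0.21164506] [[-0.2, -1.9], [0.6, -0.2], [-0.5, 0.6], [0.2, 0.7], [1.0, -3.8], [-0.2, -0.5], [-1.0, 0.8]]
arm [[341.1686053  174.74597978]] [[332.79501263 167.37108728]]
0.16 [[339.76898901 210.98893803]] [[329.56156858 178.42118906]]
0.18 [[339.93400015 206.73401905]] [[329.92415612 177.18207656]]
0.2 [[340.10172106 202.4043238 ]] [[330.29756368 175.90598526]]
0.22 [[340.27221472 197.99796743]] [[330.68228283 174.591235  ]]
0.24 [[340.44554586 193.51300517]] [[331.07883539 173.23604231]]
top (248, 238) [0.4481058  0.00161462 0.016     ]
top (251, 136) [ 0.77569813 -0.00995973  0.075     ]
top (387, 206) [ 0.55083845 -0.45392575  0.04      ]
```

The tray fit is good to within 0.5 px: the lug grip point is at about (0.531, 0.162), yaw about 0. The stand bar is at about (0.62, -0.26), yaw -0.21, and the loop bar is at z of about 0.163. I move above the lug.

```bash
python3 -m pendant '[[1,-0.0517,-0.0301,0,0],[1,-0.0517,-0.0301,0,0],[1,-0.0517,-0.0301,0,0],[1,-0.0517,-0.0301,0,0],[1,-0.0517,-0.0301,0,0],[1,-0.0517,-0.0301,0,0],[1,-0.0517,-0.0301,0,0],[1,-0.0517,-0.0301,0,0]]'
python3 -m pendant '[[0,-0.0514,-0.0302,0,0],[0,0,0,0,-0.145],[0,0,0,0,-0.144],[0,0,0,0,0]]'
cat > st.py <<'E'
from h import *
s=env.get_state();w,x,y,z=s["orientation"]
yt=np.array([2*(x*y-w*z),1-2*(x*x+z*z)]);yaw=np.arctan2(-yt[0],yt[1])
print("t",round(s["clock"],2),"tcp",s["tcp_pos"].round(4),"yaw",yaw.round(4),"F",s["wrist_force"].round(2),"T",s["ft_torque"].round(2),"gap",round(s["finger_gap"],4),"grip",round(s["grip_force"],1),"q",s["joint_pos"].round(2),"zt",[round(2*(x*z+w*y),4),round(2*(y*z-w*x),4)])
E
python3 st.py
```

```text
clock: 2.1
tcp_pos: [0.4917, 0.204, 0.2486]
orientation: [0.0, 0.141, 0.99, 0.0]
wrist_force: [-0.5, 0.5, -0.2]
finger_gap: 0.0853
grip_force: 0.0
clock: 2.6
tcp_pos: [0.5315, 0.1619, 0.2482]
orientation: [-0.0, -0.002, 1.0, 0.0]
wrist_force: [-0.7, -0.0, 0.3]
finger_gap: 0.0428
grip_force: 0.0
t 2.6 tcp [0.5315 0.1619 0.2482] yaw 0.0041 F [-0.71 -0.01  0.25] T [ 0.01 -0.01 -0.04] gap 0.0428 grip 0.0 q [ 0.15  0.28 -0.01  1.29  0.    0.15] zt [np.float64(-0.0001), np.float64(0.0001)]
```

```bash
python3 -m pendant '[[0,0,0,0.045,0],[0,0,0,0.045,0],[0,0,0,0.045,0],[0,0,0,0.045,0],[0,0,0,0.02,0],[0,0,0,0.02,0],[0,0,0,0,0]]'; python3 st.py
python3 - <<'E'
from h import *
s=env.read_camera("side");t=env.read_camera("top")
def crop(im,x,y,w,h,k):return cv2.resize(im[y:y+h,x:x+w],None,fx=k,fy=k,interpolation=cv2.INTER_CUBIC)
cv2.imwrite("pics/c2.png",np.hstack([crop(s,250,130,80,100,5),crop(t,160,135,80,100,5)])[:,:,::-1])
E
```

```text
clock: 3.48
tcp_pos: [0.5298, 0.1623, 0.0269]
orientation: [-0.002, -0.002, 1.0, -0.0]
wrist_force: [-0.4, 0.8, 0.9]
finger_gap: 0.0426
grip_force: 0.0
t 3.48 tcp [0.5298 0.1623 0.0269] yaw 0.0046 F [-0.44  0.75  0.92] T [-0.01  0.02 -0.03] gap 0.0426 grip 0.0 q [ 0.15  0.44 -0.35  0.79  0.    0.15] zt [np.float64(-0.0033), np.float64(-0.0004)]
```

View pics/c2.png

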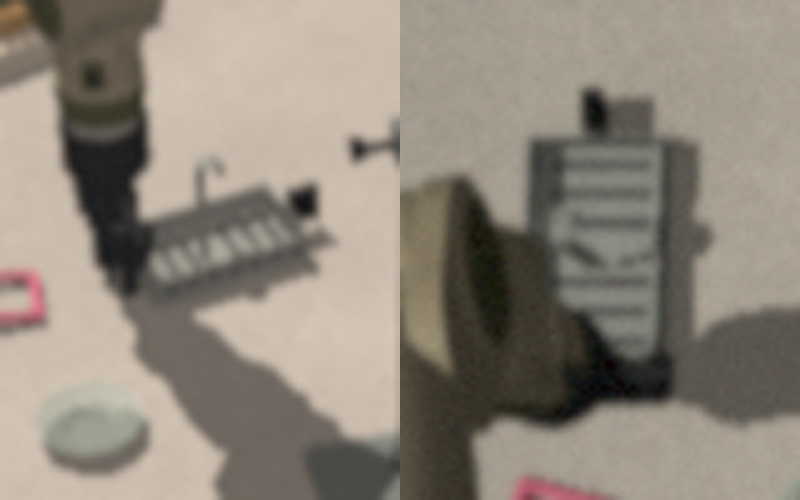

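The gripper stands over the near lug (side crop around (125,270)), with the tray undisturbed. I close and lift.

```bash
python3 -m pendant '[[-1,0,0,0,0],[-1,0,0,0,0],[-1,0,0,0,0],[-1,0,0,0,0],[-1,0,0,0,0]]' 115; python3 st.py;  python3 -m pendant '[[-1,0,0,-0.005,0],[-1,0,0,-0.01,0],[-1,0,0,-0.015,0],[-1,0,0,0,0],[-1,0,0,0,0]]'; python3 st.py
python3 - <<'E'
from h import *
import time
F=[]
for i in range(6):
    s=env.read_camera("side");F.append(env.get_state()["wrist_force"])
print(np.mean(F,0),np.std(F,0))
t=env.read_camera("top")
def crop(im,x,y,w,h,k):return cv2.resize(im[y:y+h,x:x+w],None,fx=k,fy=k,interpolation=cv2.INTER_CUBIC)
cv2.imwrite("pics/c3.png",np.hstack([crop(s,250,130,80,100,5),crop(t,160,135,80,100,5)])[:,:,::-1])
E
```

```text
clock: 4.2
tcp_pos: [0.5325, 0.1626, 0.0297]
orientation: [0.001, -0.003, 1.0, 0.001]
wrist_force: [-0.2, 2.2, 5.2]
finger_gap: 0.0103
grip_force: 112.7
t 4.2 tcp [0.5325 0.1626 0.0297] yaw 0.0061 F [-0.16  2.16  5.21] T [ 0.2   0.14 -0.06] gap 0.0103 grip 112.7 q [ 0.15  0.44 -0.34  0.79  0.    0.15] zt [np.float64(0.0027), np.float64(0.001)]
clock: 4.82
tcp_pos: [0.5314, 0.1622, 0.0584]
orientation: [0.0, -0.003, 1.0, 0.0]
wrist_force: [0.1, 0.9, -3.0]
finger_gap: 0.0105
grip_force: 111.8
t 4.83 tcp [0.5314 0.1622 0.0584] yaw 0.0062 F [ 0.08  0.95 -2.97] T [0.03 0.34 0.04] gap 0.0105 grip 111.8 q [ 0.15  0.41 -0.31  0.85  0.    0.15] zt [np.float64(0.0003), np.float64(0.0001)]
[-0.04097567 -0.08684016 -2.9765546 ] [0.41747774 0.5045592  0.40663472]
```

View pics/c3.png

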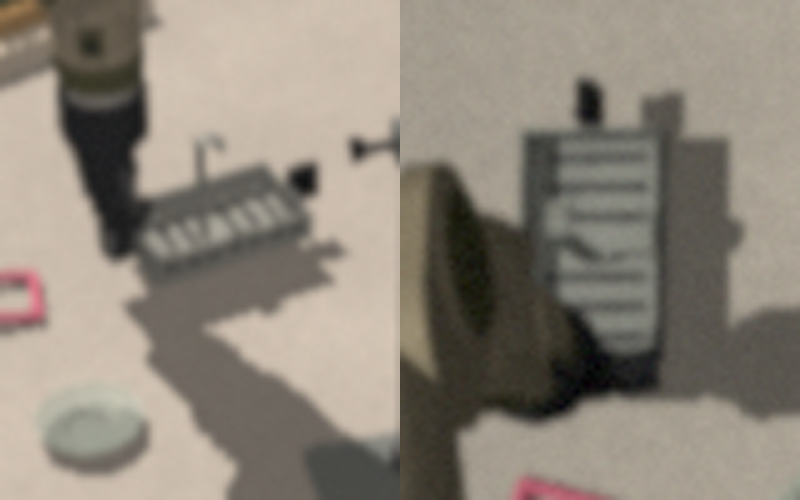

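The tray is held and level, with a weight of about 3 N. I lift it, retract, cross to the stand keeping clear of the upright, and turn.

```bash
python3 -m pendant '[[-1,0.015,0,-0.006,0],[-1,0.03,0,-0.012,0],[-1,0.03,0,-0.012,0],[-1,0.03,0,-0.012,0],[-1,0.03,0,-0.012,0],[-1,0.011,0,-0.003,0],[-1,0,-0.015,0,0],[-1,0,-0.035,0,0]]' && python3 -m pendant '[[-1,0,-0.035,0,0],[-1,0,-0.035,0,0],[-1,0,-0.035,0,0],[-1,0,-0.035,0,0],[-1,0,-0.035,0,0],[-1,0,-0.035,0,0],[-1,0,-0.035,0,0],[-1,0,-0.03,0,0]]' && python3 -m pendant '[[-1,0,-0.03,0,0],[-1,0,-0.02,0,0],[-1,0,-0.0315,0,0.04],[-1,0,0,0,0.06],[-1,0,0,0,0.06],[-1,0,0,0,0.058],[-1,0,0,0,0],[-1,0,0,0,0]]'; python3 st.py
```

```text
clock: 6.18
tcp_pos: [0.3867, 0.1109, 0.1154]
orientation: [0.001, -0.004, 1.0, -0.0]
wrist_force: [0.7, -0.2, -3.0]
finger_gap: 0.0105
grip_force: 112.2
clock: 7.18
tcp_pos: [0.3875, -0.1665, 0.1151]
orientation: [0.0, -0.002, 1.0, -0.001]
wrist_force: [1.2, 0.5, -1.9]
finger_gap: 0.0101
grip_force: 112.2
clock: 8.18
tcp_pos: [0.3879, -0.2454, 0.1151]
orientation: [-0.0, 0.105, 0.994, 0.0]
wrist_force: [0.5, -0.9, -2.3]
finger_gap: 0.0106
grip_force: 112.4
t 8.18 tcp [ 0.3879 -0.2454  0.1151] yaw -0.2109 F [ 0.47 -0.87 -2.34] T [0.09 0.27 0.05] gap 0.0106 grip 112.4 q [-0.74  0.18 -0.47  0.92  0.   -0.53] zt [np.float64(-0.0002), np.float64(0.0002)]
```

```bash
python3 -m pendant '[[-1,0,0.015,0,0],[-1,-0.01,0.0196,0,0],[-1,-0.02,0,0,0],[-1,-0.025,0,0,0],[-1,-0.02,0,0,0],[-1,-0.014,0,0,0],[-1,0,0,0,0],[-1,0,0,0,0]]'; python3 st.py;  python3 - <<'E'
from h import *
s=env.read_camera("side");t=env.read_camera("top")
def crop(im,x,y,w,h,k):return cv2.resize(im[y:y+h,x:x+w],None,fx=k,fy=k,interpolation=cv2.INTER_CUBIC)
cv2.imwrite("pics/c4.png",np.hstack([crop(s,310,155,50,75,8),crop(t,290,145,50,75,8)])[:,:,::-1])
E
```

```text
clock: 9.18
tcp_pos: [0.4813, -0.2294, 0.115]
orientation: [-0.001, 0.106, 0.994, 0.0]
wrist_force: [0.2, 0.5, -3.3]
finger_gap: 0.0107
grip_force: 112.4
t 9.18 tcp [ 0.4813 -0.2294  0.115 ] yaw -0.2116 F [ 0.17  0.53 -3.28] T [ 0.07  0.25 -0.01] gap 0.0107 grip 112.4 q [-0.6   0.31 -0.29  0.97  0.   -0.38] zt [np.float64(-0.0013), np.float64(0.0009)]
```

View pics/c4.png

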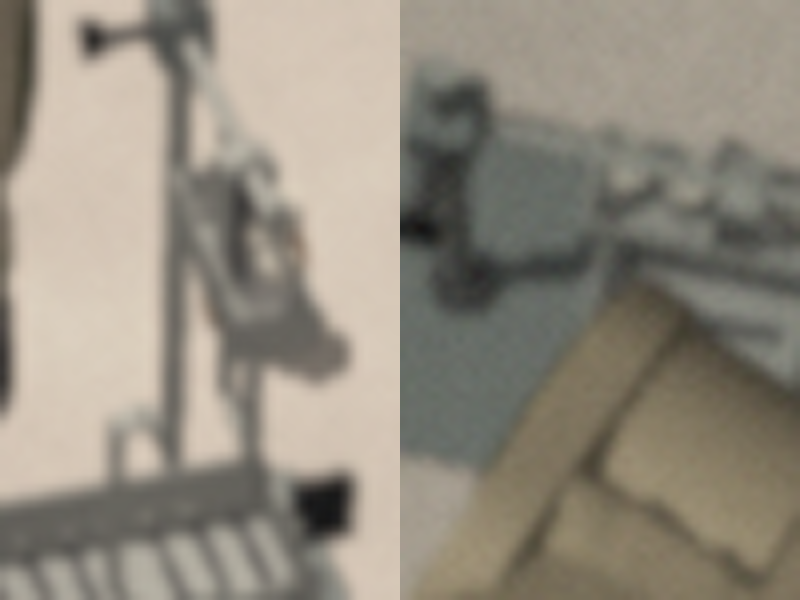

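The side crop shows the tray hook (stem at about (324.5,211), top at about (327,206)) to the left of the loop legs at about x = 339–342, with the tray below the basket and clear. I compare this with the predictions.

Run:
```python
from h import *
R=rz(-.2116);hk=np.array([.5699,-.2484,.1853])
for nm,l in(("stem top",(-.0094,0,.004)),("apex",(0,0,.0075)),("tip",(.0094,0,-.010)),("farlug top",(.09,0,-.053))):print(nm,proj("side",hk+R@np.array(l)).round(1))
b=np.array([.620,-.260,0])
print("legs at hook seat",proj("side",b+[0,0,.32]).round(1))
for z in(.155,.16,.165,.17):print(z,[proj("side",b+R@np.array([0,y,z])).round(1).tolist() for y in(-.021,0,.021)], "topbar",[proj("side",b+R@np.array([0,y,z+.044])).round(1).tolist() for y in(-.021,.021)])
print([ (y,proj("side",b+R@np.array([x,y,.258])).round(1).tolist()) for x in(-.018,.018) for y in (-.052,.052)])
```

```text
stem top [[323.3 207.7]]
apex [[325.9 206.5]]
tip [[328.4 209.8]]
farlug top [[349.8 214.7]]
legs at hook seat [[341.2 174.8]]
0.155 [[[341.6, 215.9]], [[339.8, 212.1]], [[338.0, 208.3]]] topbar [[[342.0, 206.5]], [[338.4, 198.9]]]
0.16 [[[341.6, 214.9]], [[339.8, 211.0]], [[338.1, 207.3]]] topbar [[[342.1, 205.4]], [[338.4, 197.9]]]
0.165 [[[341.7, 213.8]], [[339.9, 210.0]], [[338.1, 206.2]]] topbar [[[342.1, 204.3]], [[338.4, 196.8]]]
0.17 [[[341.7, 212.8]], [[339.9, 208.9]], [[338.1, 205.2]]] topbar [[[342.2, 203.2]], [[338.5, 195.7]]]
[(-0.052, [[340.3, 199.9]]), (0.052, [[331.2, 181.3]]), (-0.052, [[350.6, 198.0]]), (0.052, [[341.1, 179.6]])]
```

Run:
```python
import cv2,numpy as np
s=cv2.imread("pics/side0.png")[192:222,330:350]
k=cv2.resize(s,None,fx=20,fy=20,interpolation=cv2.INTER_NEAREST)
k=cv2.convertScaleAbs(k,alpha=1.5,beta=-60)
for i in range(0,30,5):cv2.putText(k,str(192+i),(0,i*20+12),0,.4,(0,0,255));cv2.line(k,(0,i*20),(12,i*20),(0,0,255))
cv2.imwrite("pics/z5.png",k)
g=cv2.cvtColor(s,cv2.COLOR_BGR2GRAY);print(g[8:,4:16])
```

```text
[[183 190 174 132 107 118 116 105 110 120 121 110]
 [184 189 172 132 115 132 129 111 123 151 155 140]
 [183 189 174 132 115 134 129 112 130 169 181 173]
 [185 192 176 139 121 130 125 113 134 175 189 188]
 [185 193 181 155 135 123 116 110 137 175 189 190]
 [185 193 187 172 152 126 107 106 135 174 188 189]
 [185 192 188 180 160 137 110 103 135 173 187 188]
 [187 191 190 182 165 147 118 105 134 171 186 187]
 [189 189 190 186 174 152 120 106 133 170 184 185]
 [189 191 191 189 181 157 121 107 134 171 185 186]
 [187 190 189 190 184 164 132 116 142 173 184 186]
 [188 190 190 189 187 174 149 137 155 177 186 186]
 [188 188 189 190 188 182 170 164 171 178 181 180]
 [187 188 187 185 184 181 177 173 171 167 165 164]
 [179 180 178 173 169 165 161 158 153 148 144 144]
 [162 159 155 151 146 145 142 139 135 133 134 133]
 [142 138 136 135 134 133 132 130 131 130 128 130]
 [131 131 130 131 130 131 131 129 130 129 130 131]
 [126 130 130 131 132 131 131 131 129 130 130 129]
 [117 128 131 131 131 132 130 130 130 131 130 130]
 [108 125 131 130 130 130 130 129 130 131 130 130]
 [ 99 122 130 132 131 131 131 131 131 130 130 131]]
```

View pics/z5.png

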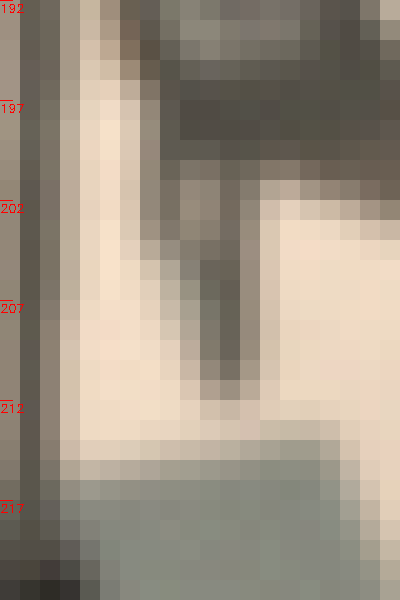

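The loop's bottom bar runs diagonally from about (338,203) to (341.3,210.5) in the side view, so its centre is at z of about 0.182. The hook's predicted apex (325.9,206.5) matches what is seen. I raise by 20 mm, then enter the window.

```bash
python3 -m pendant '[[-1,0,0,-0.01,0],[-1,0,0,-0.01,0],[-1,0,0,0,0],[-1,-0.008,0,0,0],[-1,-0.01,0,0,0],[-1,-0.008,0,0,0],[-1,-0.004,0,0,0],[-1,0,0,0,0]]'; python3 st.py;  python3 - <<'E'
from h import *
s=env.read_camera("side")
k=cv2.resize(s[160:220,310:360],None,fx=10,fy=10,interpolation=cv2.INTER_CUBIC)
cv2.imwrite("pics/c6.png",k[:,:,::-1])
E
```

```text
clock: 10.28
tcp_pos: [0.5118, -0.2363, 0.1349]
orientation: [-0.0, 0.106, 0.994, 0.0]
wrist_force: [0.2, -0.5, -3.0]
finger_gap: 0.0104
grip_force: 112.5
t 10.28 tcp [ 0.5118 -0.2363  0.1349] yaw -0.2115 F [ 0.21 -0.47 -2.98] T [0.06 0.28 0.04] gap 0.0104 grip 112.5 q [-0.58  0.35 -0.19  1.03  0.   -0.36] zt [np.float64(-0.0004), np.float64(0.0004)]
```

View pics/c6.png

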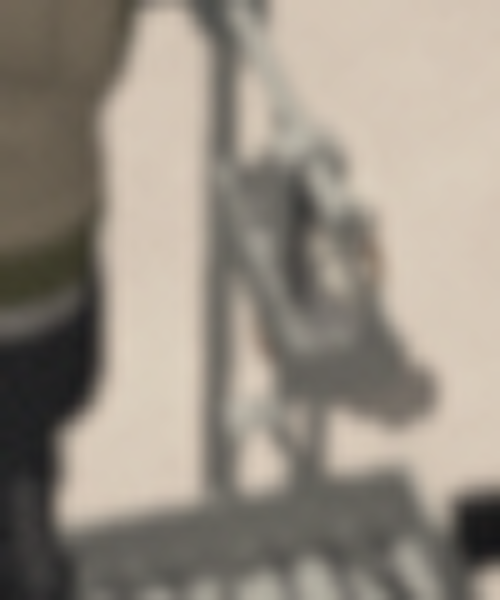

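The hook (about (336,201)) sits level with the middle of the loop window, its tip about to enter. I advance the remaining 20 mm.

```bash
python3 -m pendant '[[-1,-0.005,0,0,0],[-1,-0.005,0,0,0],[-1,0,0,0,0]]'; python3 -m pendant '[[-1,-0.006,0,0,0],[-1,-0.004,0,0,0],[-1,0,0,0,0],[-1,0,0,0,0]]'; python3 st.py;  python3 - <<'E'
from h import *
F=[]
for i in range(5):
    s=env.read_camera("side");F.append(env.get_state()["wrist_force"])
print(np.mean(F,0))
k=cv2.resize(s[160:220,310:360],None,fx=10,fy=10,interpolation=cv2.INTER_CUBIC)
cv2.imwrite("pics/c7.png",k[:,:,::-1])
E
```

```text
clock: 10.7
tcp_pos: [0.5218, -0.2387, 0.1354]
orientation: [0.0, 0.106, 0.994, -0.0]
wrist_force: [1.0, -0.7, -4.2]
finger_gap: 0.0103
grip_force: 112.5
clock: 11.2
tcp_pos: [0.531, -0.2405, 0.1352]
orientation: [-0.0, 0.106, 0.994, 0.0]
wrist_force: [-0.1, 1.0, -2.7]
finger_gap: 0.0103
grip_force: 112.5
t 11.2 tcp [ 0.531  -0.2405  0.1352] yaw -0.2118 F [-0.15  0.98 -2.73] T [ 0.06  0.2  -0.03] gap 0.0103 grip 112.5 q [-0.56  0.38 -0.13  1.05  0.   -0.35] zt [np.float64(-0.0002), np.float64(0.0002)]
[ 0.12941876 -0.05306998 -3.26552833]
```

View pics/c7.png

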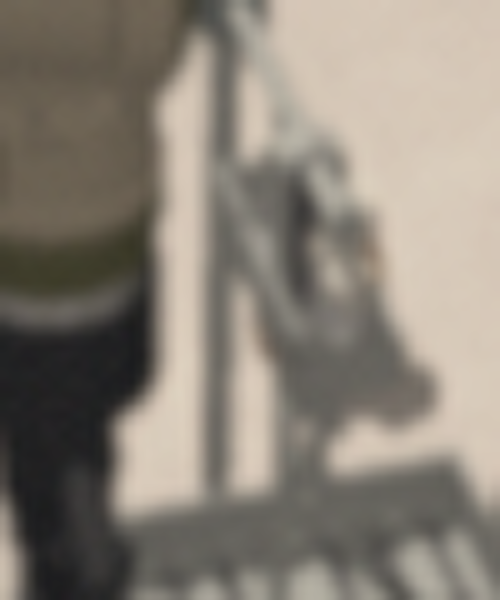

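The hook is inside the window with no contact, and the basket is undisturbed. I descend towards the seat while checking the force.

```bash
cat > f.py <<'E'
# mean wrist force; exit 1 if loop load (relative to free weight) exceeds argv limit
import sys
from workcell import env
import numpy as np
F=[];T=[]
for i in range(3):
    env.read_camera("side");s=env.get_state();F.append(s["wrist_force"]);T.append(s["ft_torque"])
m=np.mean(F,0);L=m[2]+3.15
print("load",round(L,2),"F",m.round(2),"T",np.mean(T,0).round(2),"z",round(s["tcp_pos"][2],4),"t",round(s["clock"],2))
sys.exit(L>float(sys.argv[1]))
E
python3 -m pendant '[[-1,0,0,0.004,0],[-1,0,0,0.004,0],[-1,0,0,0,0]]' >/dev/null; python3 f.py 2.5 && python3 -m pendant '[[-1,0,0,0.003,0],[-1,0,0,0.003,0],[-1,0,0,0,0]]' >/dev/null && python3 f.py 2.5 && python3 -m pendant '[[-1,0,0,0.002,0],[-1,0,0,0.002,0],[-1,0,0,0,0]]' >/dev/null && python3 f.py 2.5 && python3 -m pendant '[[-1,0,0,0.0015,0],[-1,0,0,0,0]]'>/dev/null && python3 f.py 2.5 && python3 -m pendant '[[-1,0,0,0.0015,0],[-1,0,0,0,0]]'>/dev/null && python3 f.py 2.5; python3 st.py
```

```text
load 0.81 F [ 0.03  0.02 -2.34] T [ 0.04  0.27 -0.01] z 0.1272 t 11.97
t 11.97 tcp [ 0.5311 -0.2406  0.1272] yaw -0.2118 F [ 0.11 -0.46 -2.53] T [ 0.04  0.28 -0.04] gap 0.0103 grip 112.5 q [-0.56  0.39 -0.15  1.03  0.   -0.35] zt [np.float64(-0.0), np.float64(0.0001)]False
```

```bash
sed -i 's/sys.exit(.*/sys.exit(int(L>float(sys.argv[1])))/' f.py
python3 -m pendant '[[-1,0,0,0.003,0],[-1,0,0,0.003,0],[-1,0,0,0,0]]' >/dev/null && python3 f.py 2.5 && python3 -m pendant '[[-1,0,0,0.002,0],[-1,0,0,0.002,0],[-1,0,0,0,0]]' >/dev/null && python3 f.py 2.5 && python3 -m pendant '[[-1,0,0,0.0015,0],[-1,0,0,0,0]]'>/dev/null && python3 f.py 2.5 && python3 -m pendant '[[-1,0,0,0.0015,0],[-1,0,0,0,0]]'>/dev/null && python3 f.py 2.5;  python3 -m pendant '[[-1,0,0,0,0]]' >/dev/null;python3 st.py
```

```text
load 0.86 F [ 0.09  0.5  -2.29] T [0.03 0.28 0.03] z 0.1213 t 12.5
load 0.52 F [-0.35  0.36 -2.63] T [ 0.07  0.25 -0.  ] z 0.1173 t 13.03
load 0.37 F [-0.17  0.31 -2.78] T [ 0.06  0.28 -0.02] z 0.1158 t 13.43
load -0.02 F [-0.49 -0.06 -3.17] T [0.09 0.27 0.01] z 0.1143 t 13.82
t 13.95 tcp [ 0.5311 -0.2406  0.1143] yaw -0.2118 F [-0.97  0.35 -3.76] T [ 0.06  0.25 -0.01] gap 0.0104 grip 112.5 q [-0.56  0.4  -0.17  1.    0.   -0.35] zt [np.float64(0.0), np.float64(0.0001)]
```

```bash
cat > f.py <<'E'
import sys
from workcell import env
import numpy as np
s=[env.get_state()]; env.read_camera("side"); s.append(env.get_state())
F=np.mean([a["wrist_force"][2] for a in s])+2.95
T=(.272-np.mean([a["ft_torque"][1]*.977+a["ft_torque"][0]*.21*0 for a in s]))/.0906
L=(F+T)/2
print("load %.2f (F %.2f T %.2f) z %.4f t %.2f"%(L,F,T,s[1]["tcp_pos"][2],s[1]["clock"]))
sys.exit(int(max(L,F)>float(sys.argv[1])))
E
python3 f.py 3 && python3 -m pendant '[[-1,0,0,0.001,0],[-1,0,0,0,0]]' >/dev/null && python3 f.py 3 && python3 -m pendant '[[-1,0,0,0.001,0],[-1,0,0,0,0]]' >/dev/null && python3 f.py 3 && python3 -m pendant '[[-1,0,0,0.001,0],[-1,0,0,0,0]]' >/dev/null && python3 f.py 3 && python3 -m pendant '[[-1,0,0,0.001,0],[-1,0,0,0,0]]' >/dev/null && python3 f.py 3 && python3 -m pendant '[[-1,0,0,0.001,0],[-1,0,0,0,0]]' >/dev/null && python3 f.py 3 && python3 -m pendant '[[-1,0,0,0.001,0],[-1,0,0,0,0]]' >/dev/null && python3 f.py 3
```

```text
load -0.34 (F -0.79 T 0.11) z 0.1143 t 14.00
load 0.08 (F -0.01 T 0.17) z 0.1132 t 14.30
load 0.38 (F -0.22 T 0.98) z 0.1123 t 14.60
load 2.91 (F 2.73 T 3.10) z 0.1117 t 14.90
load 4.44 (F 4.42 T 4.46) z 0.1107 t 15.20
```

Contact came at z of about 0.112, as predicted (bar at 0.1825). Compliance is about 3 N/mm, so I pull in 1 mm steps with a force guard.

```bash
python3 -m pendant '[[-1,0,0,0.001,0],[-1,0,0,0,0]]' >/dev/null && python3 f.py 6.5 && python3 -m pendant '[[-1,0,0,0.001,0],[-1,0,0,0,0]]' >/dev/null && python3 f.py 6.5 && python3 -m pendant '[[-1,0,0,0.001,0],[-1,0,0,0,0]]' >/dev/null && python3 f.py 6.5 && python3 -m pendant '[[-1,0,0,0.001,0],[-1,0,0,0,0]]' >/dev/null && python3 f.py 6.5 && python3 -m pendant '[[-1,0,0,0.001,0],[-1,0,0,0,0]]' >/dev/null && python3 f.py 6.5 && python3 -m pendant '[[-1,0,0,0.001,0],[-1,0,0,0,0]]' >/dev/null && python3 f.py 6.5 && python3 -m pendant '[[-1,0,0,0.001,0],[-1,0,0,0,0]]' >/dev/null && python3 f.py 6.5 && python3 -m pendant '[[-1,0,0,0.001,0],[-1,0,0,0,0]]' >/dev/null && python3 f.py 6.5
```

```text
load 4.37 (F 4.55 T 4.19) z 0.1092 t 15.50
load 4.11 (F 3.90 T 4.31) z 0.1082 t 15.80
load 4.50 (F 4.88 T 4.11) z 0.1072 t 16.10
load 4.27 (F 4.69 T 3.85) z 0.1062 t 16.40
load 4.70 (F 5.13 T 4.28) z 0.1052 t 16.70
load 4.15 (F 4.08 T 4.22) z 0.1042 t 17.00
load 5.78 (F 6.31 T 5.25) z 0.1035 t 17.30
load 7.31 (F 7.41 T 7.21) z 0.1029 t 17.60
```

The stop is reached at z of about 0.1037. I raise the load to about 11 N and hold.

```bash
python3 f.py 9; python3 -m pendant '[[-1,0,0,0.0006,0],[-1,0,0,0,0]]' >/dev/null && python3 f.py 10 && python3 -m pendant '[[-1,0,0,0.0005,0],[-1,0,0,0,0],[-1,0,0,0,0]]'  && python3 f.py 12;python3 f.py 12; python3 st.py
```

```text
load 7.49 (F 7.60 T 7.37) z 0.1029 t 17.65
load 8.83 (F 9.00 T 8.67) z 0.1025 t 17.95
clock: 18.32
tcp_pos: [0.5321, -0.2411, 0.1023]
orientation: [0.001, 0.106, 0.994, -0.0]
wrist_force: [-0.3, 1.1, 6.3]
finger_gap: 0.0102
grip_force: 114.0
load 9.46 (F 9.41 T 9.51) z 0.1023 t 18.38
load 9.73 (F 9.73 T 9.73) z 0.1023 t 18.43
t 18.43 tcp [ 0.5321 -0.2412  0.1023] yaw -0.2118 F [-0.23 -0.29  6.93] T [-0.1  -0.63  0.03] gap 0.0107 grip 114.0 q [-0.56  0.41 -0.18  0.97  0.   -0.35] zt [np.float64(0.0027), np.float64(-0.0013)]
```

```bash
python3 -m pendant '[[-1,0,0,0.0005,0],[-1,0,0,0,0],[-1,0,0,0,0]]' >/dev/null && python3 f.py 13 && python3 -m pendant '[[-1,0,0,0,0],[-1,0,0,0,0],[-1,0,0,0,0]]' >/dev/null && python3 f.py 13; python3 -m pendant '[[-1,0,0,-0.001,0],[-1,0,0,-0.001,0],[-1,0,0,0,0]]' >/dev/null; python3 f.py 13; python3 st.py
```

```text
load 10.57 (F 10.74 T 10.40) z 0.1021 t 18.85
load 10.53 (F 10.77 T 10.29) z 0.1021 t 19.27
load 8.04 (F 8.20 T 7.89) z 0.1028 t 19.70
t 19.7 tcp [ 0.5313 -0.2407  0.1028] yaw -0.2118 F [-0.52  0.1   5.15] T [-0.14 -0.47  0.02] gap 0.0103 grip 113.9 q [-0.56  0.41 -0.18  0.98  0.   -0.35] zt [np.float64(0.0006), np.float64(-0.0002)]
```

About 10.6 N was held for 0.8 s. I ease off to about the tray's own weight (3 N) before releasing.

```bash
python3 -m pendant '[[-1,0,0,-0.0006,0],[-1,0,0,0,0],[-1,0,0,0,0]]' >/dev/null; python3 f.py 13;python3 -m pendant '[[-1,0,0,-0.0006,0],[-1,0,0,0,0],[-1,0,0,0,0]]' >/dev/null; python3 f.py 13;  python3 st.py
```

```text
load 6.99 (F 7.36 T 6.62) z 0.1032 t 20.12
load 5.22 (F 5.31 T 5.14) z 0.1036 t 20.55
t 20.55 tcp [ 0.5309 -0.2405  0.1036] yaw -0.2118 F [ 0.27 -0.19  2.04] T [-0.04 -0.19  0.01] gap 0.0105 grip 113.6 q [-0.56  0.41 -0.18  0.98  0.   -0.35] zt [np.float64(-0.0005), np.float64(0.0003)]
```

```bash
python3 -m pendant '[[-1,0,0,-0.0007,0],[-1,0,0,0,0],[-1,0,0,0,0]]' >/dev/null; python3 f.py 13; python3 -m pendant '[[-1,0,0,0,0]]' 20 >/dev/null; python3 -m pendant '[[-1,0,0,0,0],[-1,0,0,0,0]]' >/dev/null; python3 f.py 13; python3 st.py
```

```text
load 2.82 (F 3.02 T 2.61) z 0.1042 t 20.98
load 1.97 (F 1.94 T 2.00) z 0.1044 t 21.40
t 21.4 tcp [ 0.5309 -0.2405  0.1044] yaw -0.2118 F [ 0.4   0.62 -0.77] T [0.03 0.11 0.06] gap 0.0103 grip 113.0 q [-0.56  0.41 -0.18  0.98  0.   -0.35] zt [np.float64(-0.0003), np.float64(0.0003)]
```

```bash
python3 -m pendant '[[-0.2,0,0,0.0002,0],[-0.2,0,0,0,0],[0,0,0,0,0],[0,0,0,0,0],[0,0,0,0,0],[0,0,0,0,0],[0,0,0,0,0]]'; python3 st.py;  python3 - <<'E'
from h import *
s=env.read_camera("side");t=env.read_camera("top")
def crop(im,x,y,w,h,k):return cv2.resize(im[y:y+h,x:x+w],None,fx=k,fy=k,interpolation=cv2.INTER_CUBIC)
cv2.imwrite("pics/c8.png",np.hstack([crop(s,300,155,66,99,6),crop(t,290,145,66,99,6)])[:,:,::-1])
E
```

```text
clock: 22.28
tcp_pos: [0.5311, -0.2406, 0.1043]
orientation: [-0.0, 0.106, 0.994, 0.0]
wrist_force: [-0.4, 1.0, -0.0]
finger_gap: 0.0425
grip_force: 0.0
t 22.27 tcp [ 0.5311 -0.2406  0.1043] yaw -0.2118 F [-0.35  0.96 -0.04] T [-0.05 -0.01  0.06] gap 0.0425 grip 0.0 q [-0.56  0.41 -0.18  0.98  0.   -0.35] zt [np.float64(0.0), np.float64(0.0001)]
```

View pics/c8.png

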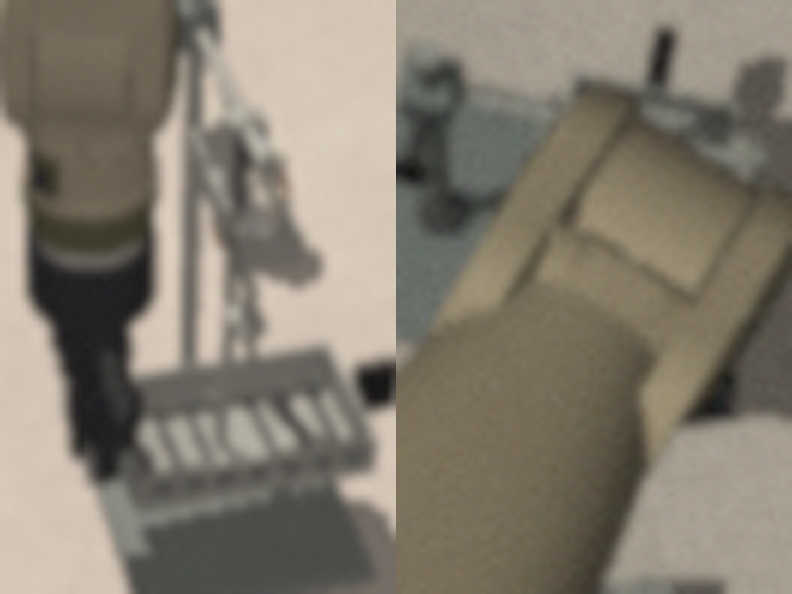

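The tray hangs level in the loop (side crop around (250,420)), and the fingers straddle the lug without contact. I retreat straight back.

```bash
python3 -m pendant '[[0,0.005,0,0,0],[0,0.01,0,0,0],[0,0.015,0,0,0],[0,0.02,0,0,0],[0,0.025,0,0,0],[0,0.025,0,0,0],[0,0.02,0,0,0],[0,0,0,0,0]]'; python3 -m pendant '[[0,0,0,0,0],[0,0,0,0,0],[0,0,0,0,0],[0,0,0,0,0],[0,0,0,0,0],[0,0,0,0,0],[0,0,0,0,0],[0,0,0,0,0]]'; python3 st.py;  python3 - <<'E'
from h import *
s=env.read_camera("side")
for i in range(6): s2=env.read_camera("side")
print("motion",np.abs(s.astype(int)-s2)[150:260,280:380].mean(),np.abs(s.astype(int)-s2)[300:,:100].mean())
t=env.read_camera("top")
def crop(im,x,y,w,h,k):return cv2.resize(im[y:y+h,x:x+w],None,fx=k,fy=k,interpolation=cv2.INTER_CUBIC)
cv2.imwrite("pics/c9.png",np.hstack([crop(s2,300,145,66,99,6),crop(t,290,145,66,99,6)])[:,:,::-1])
E
```

```text
clock: 23.38
tcp_pos: [0.412, -0.2145, 0.1044]
orientation: [-0.0, 0.106, 0.994, 0.0]
wrist_force: [0.0, -0.5, 1.4]
finger_gap: 0.0426
grip_force: 0.0
clock: 24.38
tcp_pos: [0.4137, -0.2153, 0.1044]
orientation: [0.0, 0.106, 0.994, 0.0]
wrist_force: [-0.5, -0.0, -0.1]
finger_gap: 0.0427
grip_force: 0.0
t 24.38 tcp [ 0.4137 -0.2153  0.1044] yaw -0.2118 F [-0.47 -0.   -0.12] T [-0.02  0.04 -0.02] gap 0.0427 grip 0.0 q [-0.65  0.2  -0.47  0.89  0.   -0.44] zt [np.float64(0.0), np.float64(0.0001)]
motion 0.6313939393939394 0.594
```

View pics/c9.png

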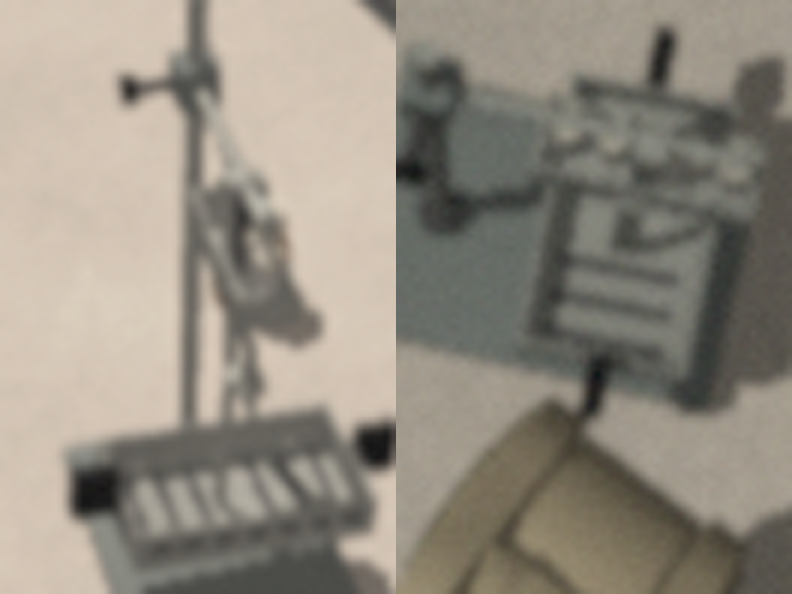

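Both tiers hang level and still in one chain (tray in the side crop around (245,480)). The robot is clear, so I hand the job in.

```bash
python3 -c "
from workcell import env
print(env.hand_in())"
```

```text
the job is handed in; nothing more can be done
None
```

I hung the drying tray in the basket's loop, pulled it to the stop at about 10.6 N for roughly 0.8 s, released it and handed the job in at about 25 s; both tiers hung level and still, but no verdict came back.

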